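Fetch the spare die from under the case flap

ROBOT

A 7-joint arm with a two-finger parallel gripper is mounted at the origin on the work surface. World frame = base frame: x ahead of the robot, y to its left, z up, the work surface at z = 0. Lengths are in m, angles in rad, forces in N, time in s.
With the tool pointing down it reaches from about 0.425 to 0.95 m from the base axis. Payload 4.7 kg.
Tool frame: the origin (TCP) lies between the finger pads; the fingertips stand 14 mm ahead of it and the grasp point (between the pads) lies 5 mm behind it (bot.tip_extent is the distance from the TCP to the fingertips, in m); z points along the fingers, y is the line along which they close (so a half turn about z gives the same grasp; the last joint's range is limited). The gripper opens to 87 mm and grips with 3 to 60 N. Pads are 19 mm wide; open, the fingers measure 117 mm over their backs; the gripper's body (75 mm by 190 mm) begins 51 mm behind the grasp point.
Start: joints at [-1.198, 0.469, -0.049, 1.532, 0.024, 1.141, -0.082], TCP at [0.264, 0.621, 0.201] pointing down, gripper open.
Joint ranges: [-2.59, 2.59], [-0.33, 1.99], [-1.39, 1.29], [0.1, 2.45], [-1.04, 4.18], [0.21, 1.99], [-2.66, 2.66]. Speed limits (rad/s): [2.57, 2.57, 3.14, 3.14, 3.14, 3.14, 3.14].

INTERFACE

Orientations are given as a unit quaternion [x, y, z, w].
In Python, from station import bot gives the robot as it stands.
- The arm moves only by the tool carry_out, never from a script. Its argument "rows" is a list of rows, each a list of 3 entries, a list of its own where there are three numbers: the shift along the tool's x, y, z in units of 60 mm (1.0 is 60 mm), then the turn, a rotation vector about the tool's x, y, z in units of 10 degrees (1.0 is 10 degrees), then the opening, from -1 (shut) to 1 (fully open), so that 0 is half open. A call has 1 to 5 rows; each row is the pose to reach, as a shift and turn from the pose commanded when the call began, along the tool's axes at that moment; what a row does not reach only later rows make up. A row lasts 1/8 s, in which the tool goes at most 62.5 mm and 10.7 degrees, less where a joint would pass 70% of its speed; a pose out of reach is approached as far as the arm can. A call with a gripper value outside its range is refused whole. The fingers move at their own pace and stop on an object; "grip_force" is the grip in N (left out, the last holds). Time passes only in rows, so rows that repeat a pose let the fingers close. It gives the time, the measured TCP pose, the force, the opening and the grip force at its end, in the units of the state.
- bot.observe(): the state, without advancing time (a new reading comes with each control period).
- bot.read_camera(name): name is "side" or "top"; returns (picture, depth): 384x512x3 uint8, blue, green, red; 384x512 float32, m along the optical axis (not along the pixel's ray), 0 where there is no reading.
- bot.camera_info(name): a dict with "fx", "fy", "cx", "cy" (pixels), "k1" (the pictures are not rectified: a ray, as slopes to the right and down, at radius r is drawn at 1 + k1 r^2 times it, then the intrinsics apply), "rvec" (rotation vector, rad) and "tvec" (3), from world to camera coordinates, as OpenCV has them. Camera axes: x right, y down, z forward; pixel columns grow to the right and rows downward; lengths in m; the calibration is good to about 2 mm. A picture is of the moment at which its call begins. camera_info takes no time and is no camera call.
- bot.finish_job(): hands the job in; it is judged then, once.
The state is a dict: "time": time; "qpos": joint angles; "joint_vel": joint speeds; "joint_efforts": joint torques, N m; "eef_pos": TCP position; "eef_rot": TCP orientation; "wrist_force": force on the tool from outside, world axes, zero at the start; "torque": the same for the moment, N m; "finger_gap": finger opening in m; "grasp_force": force on a finger pad.
Only numpy, scipy, OpenCV 4.12 (cv2) and the standard library are available. Lean on these libraries where they do the work, as an engineer would, in place of code of your own. Each camera call takes 0.05 s, during which the arm holds its last target. There are 200 camera calls.

TASK

The hand stamp is stored upright through the cover flap of the wooden type case and pins it shut: take it out and stand it in the bored brass guide block, its shank all the way in so the collar rests on the block. Then swing the flap up so that it stays standing open, draw out the larger plate hidden beneath (leave the smaller one in its slot), and present it: hold it upright, about 12 cm above the middle of the leather pad, its long side in line with the pad's long side. Finish while still holding it there, with the stamp still standing in the block, the flap still open, and the smaller plate, the tin, the loose brass spacer and the screwdriver left where they are.

Things in the scene. Friction and masses are not known exactly. Their poses are not given: they have to be found in the camera images.
- stamp: Hand stamp, 117 mm, 0.12 kg, upright. Origin: lower tip of its round steel shank (diameter 8, z 0 to 45 mm); brass collar diameter 20, z 45 to 57; dark wooden handle 24 x 24 square, flat sides facing its x and y, z 57 to 117. At the start the shank stands loosely in the flap's 11 mm bore and a socket below, collar on the flap, 70 mm above the bench; lift 45 mm to clear. Yaw varies.
- stamp_collar (a point): Centre of the underside of the stamp's collar, 45 mm above the shank tip: this face rests on the block when the shank is fully in.
- block: Brass guide block, fixed, 60 (x) x 50 (y) x 50 mm high, standing on the grey mat (3 mm thick), top 53 mm above the bench. Origin: centre of the underside. One vertical bore of diameter 11 right through its middle, slightly chamfered (1.5 mm).
- block_hole (a point): Centre of the bore's mouth on the block's top face.
- case: Wooden type case, fixed, 150 (x) x 250 (y) x 62 mm high; origin: centre of underside. Its middle (inner y -74 to 74, x -69 to 69 mm, floor 10 mm above bench) is covered by the flap. In it two slots along x, centred at x 20, y 35 and y -35, cheeks to 26 mm above bench, hold the larger and the smaller plate (either way round). Stamp's socket, 34 mm above bench, at x -20, y 0.
- flap (a joint): Flap angle in rad: 0 shut (level), grows as its near (-x) edge swings up; 1.57 upright, stop at 1.9. Stiff hinge: stays at any angle it is left; 1 to 2 N at the handle moves it. Flap: wood, 150 (x) x 160 (y) x 8 mm, top face 70 mm above the bench when shut.
- flap_handle (a point): Middle of the flap's round brass bar handle (moves with the flap): diameter 10, 80 mm long, parallel to the hinge (case y), on two end posts; axis 34 mm above the flap's top face. With the flap shut it lies 140 mm towards case -x and 42 mm up from the hinge line. It can turn between finger pads.
- flap_hinge (a point): Middle of the flap's hinge line, which runs along case y at the case's far (+x) edge, 62 mm above the bench.
- plate: The larger, hidden plate: brass die, 60 (x, long side) x 8 (y, thickness) x 50 mm tall (z), 0.2 kg or so. Origin: centre of its underside. Stands upright in one of the two slots, underside 10 mm and top 60 mm above the bench, its x along case x.
- blank: The smaller plate: plain steel, 40 x 8 x 28 mm tall, origin at the centre of its underside, standing in the other slot. To be left there.
- pad: Dark leather pad with a stitched edge, fixed, 120 (x, long side) x 80 (y) x 4 mm, lying on the grey mat. Origin: centre of the underside.
- pad_top (a point): Centre of the pad's top face, 7 mm above the bench.
- tin: Bystander: aluminium tin, diameter 60, 35 mm high, origin at the centre of its underside.
- spacer: Bystander: loose plain brass block 30 x 16 x 20 mm high, origin at the centre of its underside.
- driver: Bystander: screwdriver 150 mm long lying on the bench along its x, origin near its middle.
Not all that is in view belongs to the job. What is shaped like the pad but pink or purple is not meant.

How it is judged:
By the outcome, as a careful person would: the job done as asked, in the order asked, and still so for the second after the job is handed in, while the arm keeps its last pose, push and grip.
It also fails if it takes over 72 s, if anything falls off the work surface, if the arm or the gripper's body presses on something with over 40 N, if the wrist force passes 120 N, or if a joint passes its speed limit or range.

## Working session

There is one attempt and no reset: what is moved stays moved. The work goes in short steps, Python scripts to look and compute and a tool call to move; the robot and the scene stay as the last step left them, time stands still between calls to the robot, and variables do not carry over. Pictures are saved under pics/ and viewed, at most 10 in all, crops included, and the job is handed in when it is done.

Besides the shell and the picture viewer there is one more tool, called after ">>>" as a command line: name --argument value ..., lists and objects as JSON in quotes. carry_out: Moves the arm, as the interface text tells. Its arguments: {"type":"object","properties":{"rows":{"type":"array"},"grip_force":{"type":"number"}},"required":["rows"]}

```bash
ls; mkdir -p pics
cat > h.py <<'E'
import numpy as np, cv2
from scipy.spatial.transform import Rotation as R
from station import bot
def cam(n):
    c=bot.camera_info(n); Rm=cv2.Rodrigues(np.array(c['rvec'],float))[0]; return c,Rm,np.array(c['tvec'],float)
def rays(n,uv):
    c,Rm,t=cam(n); uv=np.atleast_2d(np.array(uv,float))
    d=np.c_[(uv[:,0]-c['cx'])/c['fx'],(uv[:,1]-c['cy'])/c['fy']]; s=d.copy()
    for _ in range(20): s=d/(1+c['k1']*(s**2).sum(1,keepdims=True))
    return -Rm.T@t, np.c_[s,np.ones(len(s))]@Rm
def onz(n,uv,z):
    o,d=rays(n,uv); return o+d*((z-o[2])/d[:,2])[:,None]
def cloud(n,dep):
    v,u=np.mgrid[:384,:512]; o,d=rays(n,np.c_[u.ravel(),v.ravel()])
    return (o+d*dep.ravel()[:,None]).reshape(384,512,3)
def proj(n,P):
    c,Rm,t=cam(n); p=np.atleast_2d(P)@Rm.T+t; s=p[:,:2]/p[:,2:]; s=s*(1+c['k1']*(s**2).sum(1,keepdims=True))
    return np.c_[s[:,0]*c['fx']+c['cx'],s[:,1]*c['fy']+c['cy']]
def rel(pos,quat=None,ref=None):
    "shift (60mm units) and turn (10deg units) from the present pose to pos, quat"
    s=bot.observe(); q=R.from_quat(s['eef_rot']); sh=q.inv().apply(np.array(pos)-s['eef_pos'])/.06
    tu=(q.inv()*R.from_quat(quat)).as_rotvec(degrees=True)/10 if quat is not None else np.zeros(3)
    return sh.round(3),tu.round(3)
E
python3 - <<'E'
from h import *
for n in('top','side'):
    im,d=bot.read_camera(n); cv2.imwrite(f'pics/{n}0.png',im); np.save(f'{n}0.npy',d)
    c,Rm,t=cam(n); print(n,c,-Rm.T@t,(d==0).mean())
s=bot.observe();print(s)
E
```

```text
pics
top {'fx': 347.03355857618, 'fy': 347.03355857618, 'cx': 253.42312175546743, 'cy': 190.7379212724132, 'k1': -0.008353723075171172, 'rvec': array([ 2.04838179, -2.16774604,  0.23008899]), 'tvec': array([-0.05692237,  0.62269941,  0.8822409 ])} [ 0.41603475 -0.08415216  0.99457389] 0.0038096110026041665
side {'fx': 484.80395127860174, 'fy': 484.80395127860174, 'cx': 248.28317659779287, 'cy': 193.5491080627891, 'k1': 0.05922186673795483, 'rvec': array([ 2.42669238, -0.24522831,  0.06457233]), 'tvec': array([-0.59400136,  0.10516128,  1.27022736])} [ 0.45804835 -0.84597261  1.02561987] 0.004079182942708333
{'time': 0.1, 'qpos': array([-1.19787877,  0.46937784, -0.04858887,  1.53355859,  0.02410294,
        1.14101564, -0.08228791]), 'joint_vel': array([-0.00146282, -0.00222735,  0.00151255, -0.00345732, -0.00092329,
       -0.00266529,  0.00057596]), 'joint_efforts': array([ 2.49046943e-04, -5.09168887e+01, -8.13747500e-02, -2.36828184e+01,
       -6.14752038e-02,  3.44392634e-02,  7.53665631e-05]), 'eef_pos': array([0.26375538, 0.62071118, 0.20049962]), 'eef_rot': array([ 1.99541921e-01,  9.79888889e-01, -8.75132619e-04, -1.43887167e-04]), 'wrist_force': array([1.00040507, 0.30127942, 0.17077182]), 'torque': array([ 0.02064442,  0.01436693, -0.00082177]), 'grasp_force': 0.0, 'finger_gap': 0.08741818559480106}
```

View pics/top0.png

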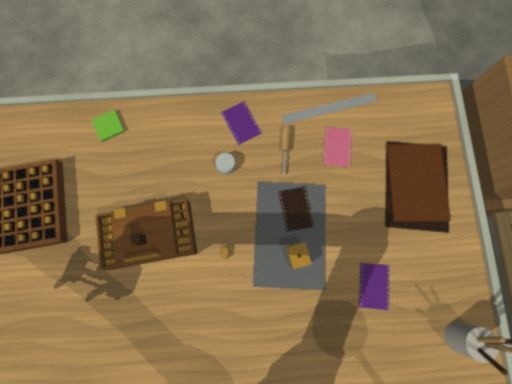

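View pics/side0.png

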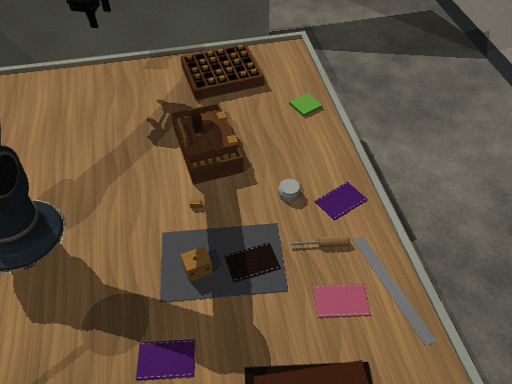

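The top view shows the case at about (146,233), with the stamp at (138,239), the bar handle at (142,258) and the hinges on the upper side. The block is at (299,256), the pad at (296,208), the tin at (226,162), the spacer at (225,252) and the driver at (285,150). The side view agrees: case (208,140), block (197,263), pad (253,262).

```bash
cat > m.py <<'E'
from h import *
def rect(P): 
    (c,wh,a)=cv2.minAreaRect((P[:,:2]*1000).astype(np.float32)); b=cv2.boxPoints((c,wh,a)); return np.round(c,1),np.round(wh,1),round(a,2)
for n in('top','side'):
    im=cv2.imread(f'pics/{n}0.png'); d=np.load(f'{n}0.npy'); C=cloud(n,d); hsv=cv2.cvtColor(im,cv2.COLOR_BGR2HSV); z=C[...,2]
    def comp(name,m,box):
        u0,v0,u1,v1=box; M=np.zeros_like(m,np.uint8); M[v0:v1,u0:u1]=m[v0:v1,u0:u1]
        k,l,st,ce=cv2.connectedComponentsWithStats(M)
        if k<2: print(n,name,'none');return
        i=1+st[1:,4].argmax(); P=C[l==i]; print(n,name,st[i,4],'px',ce[i].round(1),'z',np.median(P[:,2]).round(4),'rect',*rect(P), 'mean',P[:,:2].mean(0).round(4))
    bx=dict(top=dict(stamp=(90,190,200,280),block=(270,230,330,280),pad=(265,175,325,240),flap=(80,180,210,290)),
            side=dict(stamp=(160,90,250,190),block=(165,235,225,290),pad=(215,235,290,290),flap=(150,80,260,190)))[n]
    comp('stamptop',(abs(z-.142)<.012),bx['stamp'])
    comp('blocktop',(abs(z-.053)<.008),bx['block'])
    comp('flaptop',(abs(z-.070)<.0035),bx['flap'])
    comp('casetop',(abs(z-.064)<.010),bx['flap'])
    comp('handle',(abs(z-.109)<.009),bx['flap'])
    comp('pad',(hsv[...,2]<60)&(abs(z-.007)<.01),bx['pad'])
    c,_,_=cam(n)
    b=dict(top=(85,190,205,280),side=(155,85,260,295))[n]
    cv2.imwrite(f'pics/{n}crop.png',cv2.resize(im[b[1]:b[3],b[0]:b[2]],None,fx=6 if n=='top' else 2.8,fy=6 if n=='top' else 2.8,interpolation=cv2.INTER_CUBIC))
E
python3 m.py
```

```text
top stamptop 108 px [135.1 238.2] z 0.1422 rect [500.6 206.4] [24.6 23.3] 9.99 mean [0.5    0.2047]
top blocktop 426 px [299.  254.9] z 0.0535 rect [ 440. -204.] [60.  50.5] 11.19 mean [ 0.4396 -0.2037]
top flaptop 2971 px [142.9 232. ] z 0.0706 rect [522.1 209.3] [154.  161.6] 6.86 mean [0.5227 0.2079]
top casetop 3617 px [142.9 232.3] z 0.0702 rect [522.  209.6] [154.2 252.3] 6.89 mean [0.522  0.2085]
top handle 141 px [141.3 256.9] z 0.1086 rect [455.9 199.7] [ 9.8 87.2] 6.74 mean [0.4555 0.1994]
top pad 1017 px [295.9 210.2] z 0.0076 rect [ 571.5 -212.4] [119.7  83.7] 6.85 mean [ 0.5676 -0.2114]
side stamptop 75 px [196.2 115.8] z 0.1406 rect [500.7 205.3] [24.5 25.5] 10.2 mean [0.5008 0.2019]
side blocktop 506 px [195.8 258.9] z 0.0541 rect [ 439.1 -202.6] [60. 56.] 11.64 mean [ 0.4396 -0.206 ]
side flaptop 1523 px [207.3 134. ] z 0.0706 rect [522.1 208.8] [154.1 165.5] 6.69 mean [0.5257 0.1991]
side casetop 2223 px [207.4 136.4] z 0.0697 rect [522.2 208.5] [154.1 258. ] 6.7 mean [0.5244 0.1928]
side handle 80 px [181.9 128.4] z 0.1086 rect [455.9 199.5] [ 9.8 91.3] 7.44 mean [0.4562 0.1947]
side pad 2621 px [240.6 262.1] z 0.0064 rect [ 563.4 -204.2] [164.1 161.1] 81.33 mean [ 0.5457 -0.2062]
```

View pics/topcrop.png

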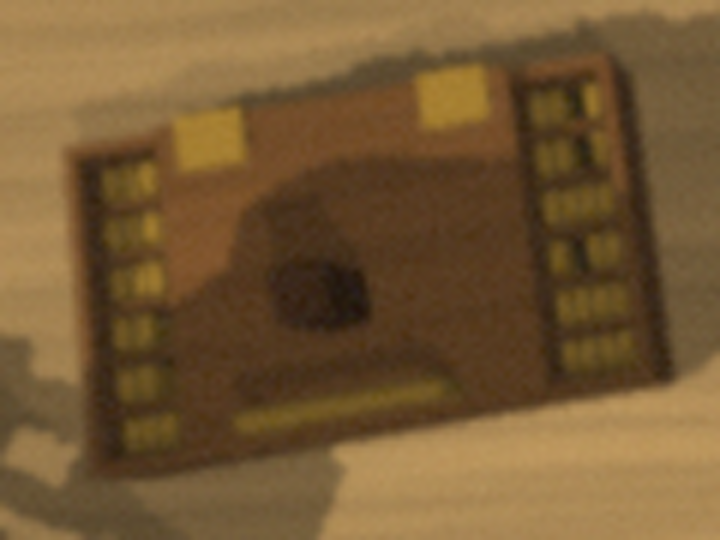

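The measured sizes match the given ones. The case is at (0.522, 0.209) with yaw 6.8°, the stamp at (0.501, 0.206) with yaw 10°, and the block at (0.440, -0.204) with yaw 11.2°. The crop shows the bar handle on the near edge and the hinge plates on the far edge.

```bash
cat >> h.py <<'E'
def down(a):
    "tool pointing down, its y at a deg in the world"
    h=np.radians((a+90)/2); return [np.cos(h),np.sin(h),0,0]
E
python3 - <<'E'
from h import *
print(rel([.501,.206,.2],down(100)))
# pad: dark pixels ray cast on z=.007
for n in('top','side'):
    im=cv2.imread(f'pics/{n}0.png'); hsv=cv2.cvtColor(im,cv2.COLOR_BGR2HSV)
    b=dict(top=(265,175,325,240),side=(215,235,290,290))[n]
    s=im[b[1]:b[3],b[0]:b[2]].astype(int); m=((s[...,2]-s[...,0]>4)&(s.max(2)<75)).astype(np.uint8)
    m=cv2.morphologyEx(m,cv2.MORPH_CLOSE,np.ones((5,5),np.uint8)); m=cv2.morphologyEx(m,cv2.MORPH_OPEN,np.ones((3,3),np.uint8))
    k,l,st,ce=cv2.connectedComponentsWithStats(m); i=1+st[1:,4].argmax(); v,u=np.where(l==i)
    P=onz(n,np.c_[u+b[0],v+b[1]],.007); print(n,st[i],cv2.minAreaRect((P[:,:2]*1000).astype(np.float32)),P.mean(0))
    cv2.imwrite(f'pics/pad{n}.png',np.hstack([cv2.resize(im[b[1]:b[3],b[0]:b[2]],None,fx=5,fy=5),cv2.resize(np.dstack([(l==i)*255]*3).astype(np.uint8),None,fx=5,fy=5)]))
E
```

```text
(array([-6.342, -4.815,  0.017]), array([-1.000e-02, -3.000e-03, -3.302e+00]))
top [  14   12   35   45 1163] ((572.51416015625, -211.12326049804688), (122.11119842529297, 81.57650756835938), 7.713812351226807) [ 0.57203919 -0.21137917  0.007     ]
side [  10    8   59   39 1386] ((578.3750610351562, -210.07379150390625), (131.344970703125, 83.72842407226562), 6.297789573669434) [ 0.57350052 -0.21216151  0.007     ]
```

>>> carry_out --rows '[[[-0.8,-0.6,0],[0,0,-0.7],1],[[-1.6,-1.2,0],[0,0,-1.4],1],[[-2.4,-1.8,0],[0,0,-2.1],1],[[-3.2,-2.4,0],[0,0,-2.8],1],[[-4.0,-3.0,0],[0,0,-3.3],1]]'

```text
time: 0.72
eef_pos: [0.4151, 0.3597, 0.2012]
eef_rot: [-0.089, 0.996, -0.0, -0.0]
wrist_force: [1.5, -0.3, 0.3]
finger_gap: 0.0868
grasp_force: 0.0
```

```bash
python3 -c "
from h import *
print(bot.observe()['eef_pos'],rel([.501,.206,.2],down(100)))"
```

```text
[0.41508817 0.35972279 0.20117245] (array([-0.958, -2.774,  0.02 ]), array([-0.001, -0.001,  0.016]))
```

>>> carry_out --rows '[[[-0.32,-0.93,0],[0,0,0],0.2],[[-0.64,-1.85,0],[0,0,0],0.2],[[-0.96,-2.77,0],[0,0,0],0.2],[[-0.96,-2.77,0],[0,0,0],0.2]]'

```text
time: 1.23
eef_pos: [0.5022, 0.2021, 0.2012]
eef_rot: [-0.082, 0.997, -0.001, 0.0]
wrist_force: [0.0, 0.9, 0.4]
finger_gap: 0.0563
grasp_force: 0.0
```

Run:
```python
from h import *
print(bot.observe()['eef_pos'],bot.observe()['finger_gap'],rel([.501,.206,.110],down(100)))
im,d=bot.read_camera('side'); print(proj('side',bot.observe()['eef_pos']))
cv2.imwrite('pics/s1.png',cv2.resize(im[50:200,110:310],None,fx=4,fy=4))
```

```text
[0.50223458 0.20214295 0.2011534 ] 0.05627896649737791 (array([0.01 , 0.071, 1.519]), array([-0.014,  0.   , -0.06 ]))
[[193.70714233  97.32384744]]
```

View pics/s1.png

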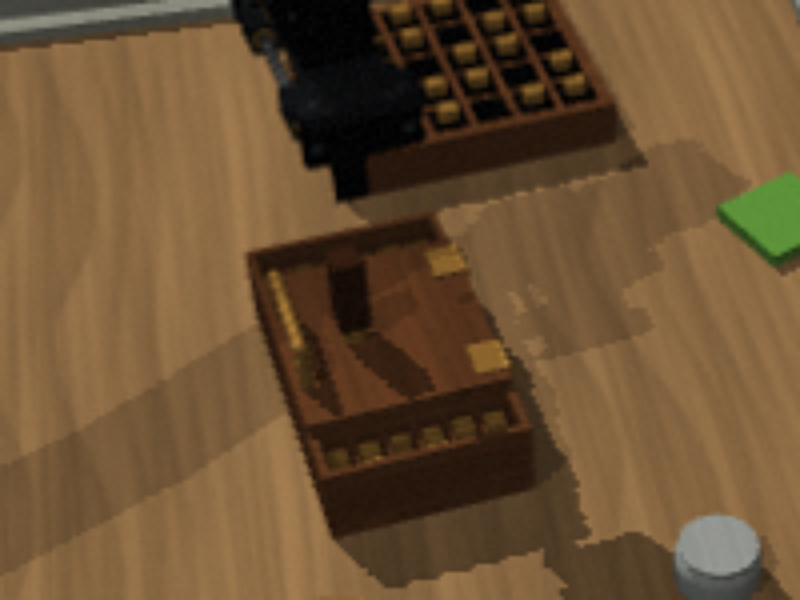

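The gripper hangs above the stamp: its handle is at crop (350,295) and the fingertip at (350,195). I descend and grip.

>>> carry_out --rows '[[[0,0.07,0.5],[0,0,0],0.2],[[0,0.07,1.0],[0,0,0],0.2],[[0,0.07,1.52],[0,0,0],0.2],[[0,0.07,1.52],[0,0,0],-0.7],[[0,0.07,1.52],[0,0,0],-0.7]]' --grip_force 25

```text
time: 1.9
eef_pos: [0.4995, 0.2135, 0.1112]
eef_rot: [-0.088, 0.996, 0.0, 0.001]
wrist_force: [0.1, 0.0, 1.1]
finger_gap: 0.0397
grasp_force: 0.0
```

>>> carry_out --rows '[[[0,0,0],[0,0,0],-0.7],[[0,0,0],[0,0,0],-0.7],[[0,0,0],[0,0,0],-0.7]]'

```text
time: 2.28
eef_pos: [0.5002, 0.2123, 0.1114]
eef_rot: [-0.087, 0.996, 0.0, 0.001]
wrist_force: [-0.0, -0.8, 4.5]
finger_gap: 0.0238
grasp_force: 25.0
```

Run:
```python
from h import *
s=bot.observe();print(s['time'],s['eef_pos'],s['finger_gap'],s['grasp_force'],s['wrist_force'],rel([.501,.206,.110],down(100)))
```

```text
2.275 [0.50018522 0.21232912 0.11144384] 0.023830289546344138 24.951026737689972 [-7.17528529e-04 -7.51567428e-01  4.47455667e+00] (array([ 0.005, -0.106,  0.024]), array([ 0.003,  0.014, -0.004]))
```

>>> carry_out --rows '[[[0,0,-0.3],[0,0,0],-0.7],[[0,0,-0.7],[0,0,0],-0.7],[[0,0,-1.2],[0,0,0],-0.7],[[0,0,-1.7],[0,0,0],-0.7],[[0,0,-1.7],[0,0,0],-0.7]]'

```text
time: 2.9
eef_pos: [0.5004, 0.213, 0.2142]
eef_rot: [-0.087, 0.996, 0.001, 0.002]
wrist_force: [-1.0, 0.8, -1.1]
finger_gap: 0.0239
grasp_force: 24.8
```

```bash
cat >> h.py <<'E'
def st(): 
    s=bot.observe(); print(s['time'],s['eef_pos'].round(4),'gap',round(s['finger_gap'],4),'F',round(s['grasp_force'],1),s['wrist_force'].round(1),'y ang',np.degrees(np.arctan2(*R.from_quat(s['eef_rot']).apply([0,1,0])[1::-1])).round(2)); return s
E
python3 - <<'E'
from h import *
s=st(); im,d=bot.read_camera('side'); c=proj('side',s['eef_pos'])[0].astype(int); print(c, proj('side',s['eef_pos']-[0,0,.06]))
i2,_=bot.read_camera('top'); c2=proj('top',s['eef_pos'])[0].astype(int);print(c2)
a=im[max(0,c[1]-40):c[1]+60,c[0]-60:c[0]+60]; cv2.imwrite('pics/s2.png',cv2.resize(a,None,fx=6,fy=6)); print(max(0,c[1]-40),c[0]-60)
print(rel([.440,-.204,.215],down(101)))
E
```

```text
2.9 [0.5004 0.213  0.2142] gap 0.0239 F 24.8 [-1.   0.8 -1.1] y ang 99.98
[192  91] [[195.05972113 109.24551218]]
[120 235]
51 132
(array([ 2.163, -6.659, -0.057]), array([-0.   , -0.007, -0.102]))
```

View pics/s2.png

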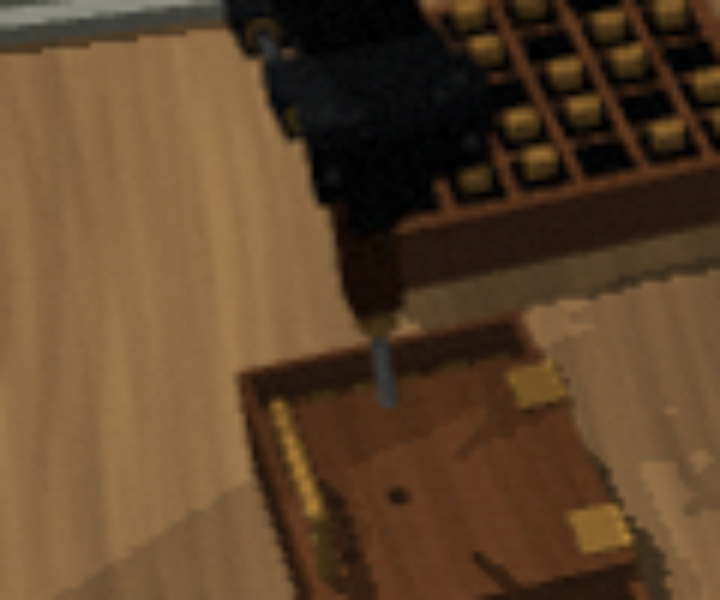

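The stamp hangs upright in the gripper, with its shank tip at crop (388,403) and the flap bore free at (398,494). I work out the tip offset from these.

Run:
```python
from h import *
print(onz('side',[[132+388/6-.4,51+403/6-.4]],.1278), onz('side',[[132+398/6-.4,51+494/6-.4]],.07))
```

```text
[[0.5003939  0.20797318 0.1278    ]] [[0.49945947 0.20890954 0.07      ]]
```

>>> carry_out --rows '[[[0.3,-0.95,0],[0,0,0],-0.7],[[0.6,-1.9,0],[0,0,0],-0.7],[[0.9,-2.85,0],[0,0,0],-0.7],[[1.2,-3.8,0],[0,0,0],-0.7],[[1.5,-4.7,0],[0,0,-0.1],-0.7]]'

```text
time: 3.62
eef_pos: [0.4578, -0.0829, 0.2107]
eef_rot: [-0.096, 0.995, 0.0, -0.001]
wrist_force: [1.4, 0.1, -1.1]
finger_gap: 0.0233
grasp_force: 24.8
```

>>> carry_out --rows '[[[0.3,-0.9,0],[0,0,0],-0.7],[[0.64,-1.8,0],[0,0,0],-0.7],[[0.64,-1.97,0],[0,0,0],-0.7],[[0.64,-1.97,0],[0,0,0],-0.7]]'

```text
time: 4.12
eef_pos: [0.4437, -0.2042, 0.2109]
eef_rot: [-0.095, 0.995, 0.001, -0.001]
wrist_force: [-0.5, 0.5, -0.7]
finger_gap: 0.0237
grasp_force: 24.8
```

Run:
```python
from h import *
s=st(); im,d=bot.read_camera('side'); t=s['eef_pos']-[0,0,.0864]; c=proj('side',t)[0].astype(int); print(c)
i2,_=bot.read_camera('top')
cv2.imwrite('pics/side3.png',im);cv2.imwrite('pics/top3.png',i2)
a=im[c[1]-50:c[1]+50,c[0]-60:c[0]+60]; b=i2[215:285,270:330]
cv2.imwrite('pics/s3.png',cv2.resize(a,None,fx=6,fy=6)); print(c-[60,50])
print(rel([.440,-.204,.215],down(101)))
```

```text
4.125 [ 0.4437 -0.2042  0.2109] gap 0.0237 F 24.8 [-0.5  0.5 -0.7] y ang 100.91
[194 240]
[134 190]
(array([ 0.075, -0.01 , -0.062]), array([ 0.009, -0.008,  0.013]))
```

View pics/s3.png

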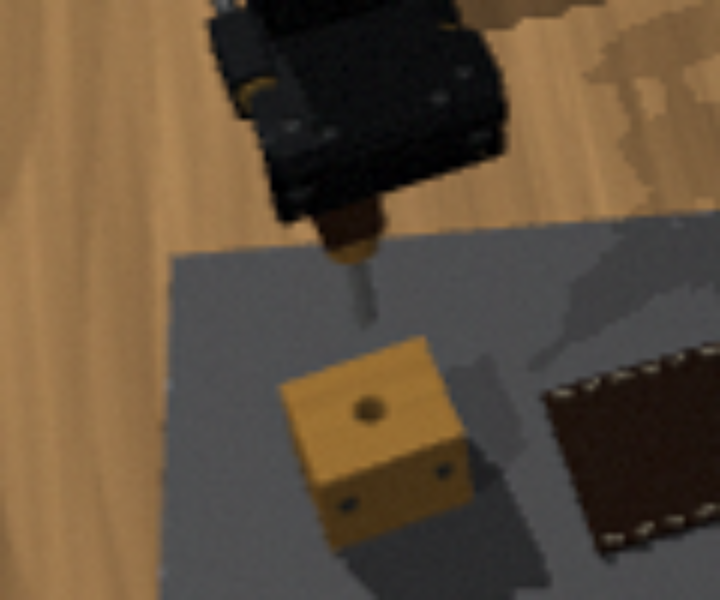

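The shank tip is at crop (367,323) and the bore's mouth at (370,409).

Run:
```python
from h import *
f=lambda u,v:[134+(u+.5)/6-.5,190+(v+.5)/6-.5]
t=onz('side',[f(367,322)],.1245)[0]; h=onz('side',[f(370,409)],.053)[0]; print(t,h)
# shank line from collar: fit direction
print(onz('side',[f(352,262)],.1245+.045))
# top view: hole in block from the earlier picture
im=cv2.imread('pics/top0.png'); g=im[244:270,286:314].min(2).astype(int); r=im[244:270,286:314,2].astype(int); v,u=np.where(r<110); print(np.c_[u+286,v+244,r[v,u]].tolist()[:40])
m=cv2.imread('pics/top0.png')[...,2]
```

```text
[ 0.4436906  -0.21127487  0.1245    ] [ 0.43865763 -0.20235295  0.053     ]
[[ 0.442297  -0.2158114  0.1695   ]]
[[286, 244, 71], [287, 244, 69], [288, 244, 66], [289, 244, 60], [290, 244, 60], [291, 244, 61], [292, 244, 64], [293, 244, 73], [294, 244, 79], [295, 244, 88], [296, 244, 93], [297, 244, 98], [298, 244, 105], [299, 244, 109], [305, 244, 108], [306, 244, 87], [307, 244, 73], [308, 244, 71], [309, 244, 67], [310, 244, 68], [311, 244, 70], [312, 244, 67], [313, 244, 67], [286, 245, 77], [287, 245, 79], [288, 245, 79], [289, 245, 75], [290, 245, 78], [291, 245, 84], [292, 245, 91], [293, 245, 102], [294, 245, 104], [295, 245, 106], [296, 245, 109], [306, 245, 92], [307, 245, 76], [308, 245, 66], [309, 245, 71], [310, 245, 68], [311, 245, 71]]
```

```bash
cat > shank.py <<'E'
from h import *
s=st(); P=[]
for i in range(3):
    im,d=bot.read_camera('side'); C=cloud('side',d); e=s['eef_pos']
    C=C-e; m=(np.hypot(C[...,0],C[...,1])<.025)&(C[...,2]>-.1)&(C[...,2]<-.016); P.append(C[m])
P=np.vstack(P)
for a in np.arange(-.1,-.016,.006):
    q=P[(P[:,2]>=a)&(P[:,2]<a+.006)]
    if len(q): print(round(a,3),len(q),(np.median(q,0)*1000).round(1),'xrange',(np.percentile(q[:,0],[5,95])*1000).round(1))
E
python3 shank.py
```

```text
4.225 [ 0.4443 -0.2025  0.2113] gap 0.0236 F 24.8 [ 0.3 -0.4 -1.8] y ang 101.13
-0.088 4 [  2.6  -8.9 -82.4] xrange [0.7 2.6]
-0.082 15 [  0.4  -9.  -78.5] xrange [-3.3  3. ]
-0.076 17 [  1.2  -8.5 -73.8] xrange [-3.2  3.8]
-0.07 20 [ -0.2  -9.1 -67.9] xrange [-2.7  4.1]
-0.064 17 [  0.5  -8.4 -60.3] xrange [-3.4  2.8]
-0.058 24 [  0.8  -7.4 -54.2] xrange [-3.1  3.8]
-0.052 12 [  0.5  -8.1 -48.5] xrange [-2.6  4.1]
-0.046 2 [ -1.1 -10.7 -40.9] xrange [-5.9  3.7]
-0.04 45 [  0.4 -11.6 -36.7] xrange [-8.1  9.8]
-0.034 25 [  2.9 -12.7 -31.5] xrange [-3.4  7. ]
-0.028 39 [ -0.9 -14.2 -23.6] xrange [-11.1  12.4]
-0.022 65 [  1.9 -14.2 -18.9] xrange [-10.3  13. ]
```

The shank's centre sits about 5 mm towards -y from the TCP. I line it up with the bore and lower it to just above the mouth.

>>> carry_out --rows '[[[0.07,0.115,0.4],[0,0,0],-0.7],[[0.07,0.115,0.8],[0,0,0],-0.7],[[0.07,0.115,1.05],[0,0,0],-0.7],[[0.07,0.115,1.05],[0,0,0],-0.7]]'

```text
time: 4.88
eef_pos: [0.4384, -0.1979, 0.1484]
eef_rot: [-0.096, 0.995, 0.0, -0.001]
wrist_force: [-0.4, -0.5, -0.7]
finger_gap: 0.0238
grasp_force: 24.8
```

```bash
python3 shank.py
python3 - <<'E'
from h import *
s=st();im,d=bot.read_camera('side');cv2.imwrite('pics/s4.png',cv2.resize(im[220:300,150:250],None,fx=7,fy=7,interpolation=cv2.INTER_CUBIC))
E
```

```text
4.875 [ 0.4384 -0.1979  0.1484] gap 0.0238 F 24.8 [-0.4 -0.5 -0.7] y ang 101.03
-0.1 387 [  2.2  -1.5 -95.3] xrange [-19.9  20.1]
-0.094 335 [ -3.3  -3.7 -92.7] xrange [-21.5  21.1]
-0.088 3 [  0.2  -8.6 -83.5] xrange [-1.6  2.6]
-0.082 14 [  0.6  -9.4 -79.6] xrange [-2.4  4. ]
-0.076 18 [  2.4  -9.1 -73.2] xrange [-2.6  4.1]
-0.07 16 [  0.7  -9.9 -66.3] xrange [-2.7  4.6]
-0.064 15 [  0.4  -7.9 -62.4] xrange [-2.  5.]
-0.058 16 [  1.   -8.4 -55.1] xrange [-1.9  3.5]
-0.052 14 [  0.3  -9.  -49.8] xrange [-2.9  3.8]
-0.046 6 [  4.3 -10.1 -40.5] xrange [-6.2  6.9]
-0.04 27 [  0.3 -12.  -36.5] xrange [-6.3  9.5]
-0.034 29 [  2.9 -12.6 -31.9] xrange [-3.2  7.7]
-0.028 33 [  3.4 -14.2 -23.3] xrange [-7.9 12.9]
-0.022 44 [  0.5 -14.8 -17.8] xrange [-9.  13.2]
5.025 [ 0.4396 -0.1987  0.15  ] gap 0.0239 F 24.8 [ 0.8  1.5 -0.9] y ang 100.99
```

View pics/s4.png

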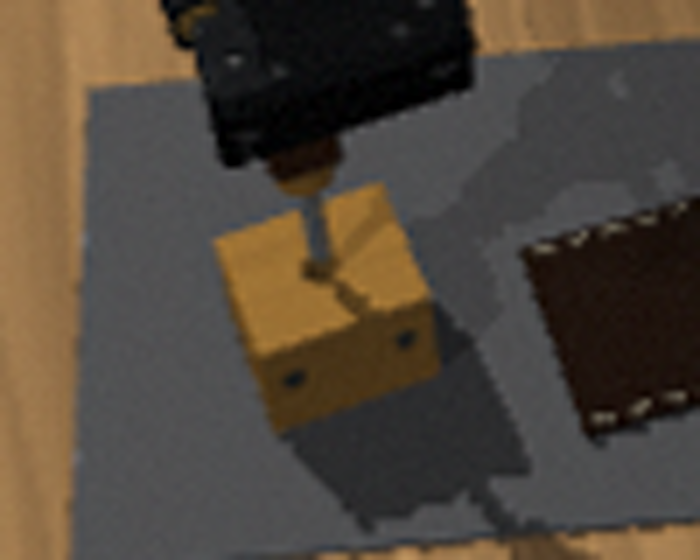

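The tip stands just above the mouth, at crop (320,263) against (317,270), which is within about 1 mm. I insert gently.

>>> carry_out --rows '[[[0.01,0.012,0.08],[0,0,0],-0.7],[[0.01,0.012,0.14],[0,0,0],-0.7],[[0.01,0.012,0.2],[0,0,0],-0.7],[[0.01,0.012,0.26],[0,0,0],-0.7],[[0.01,0.012,0.32],[0,0,0],-0.7]]'

```text
time: 5.7
eef_pos: [0.4381, -0.1979, 0.1297]
eef_rot: [-0.096, 0.995, 0.0, -0.0]
wrist_force: [0.8, 0.6, -0.8]
finger_gap: 0.0238
grasp_force: 24.8
```

>>> carry_out --rows '[[[0,0,0.12],[0,0,0],-0.7],[[0,0,0.24],[0,0,0],-0.7],[[0,0,0.36],[0,0,0],-0.7],[[0,0,0.46],[0,0,0],-0.7],[[0,0,0.54],[0,0,0],-0.7]]'

```text
time: 6.32
eef_pos: [0.4382, -0.198, 0.0972]
eef_rot: [-0.096, 0.995, -0.0, -0.0]
wrist_force: [-0.2, -0.4, -1.5]
finger_gap: 0.0235
grasp_force: 24.8
```

>>> carry_out --rows '[[[0,0,0.03],[0,0,0],-0.7],[[0,0,0.05],[0,0,0],-0.7],[[0,0,0.05],[0,0,0],-0.7]]'

```text
time: 6.7
eef_pos: [0.4382, -0.198, 0.0947]
eef_rot: [-0.096, 0.995, -0.0, 0.0]
wrist_force: [-0.1, -0.7, -1.3]
finger_gap: 0.024
grasp_force: 24.8
```

>>> carry_out --rows '[[[0,0,0],[0,0,0],0.2],[[0,0,0],[0,0,0],0.2],[[0,0,0],[0,0,0],0.2],[[0,0,-0.4],[0,0,0],0.2],[[0,0,-1.2],[0,0,0],0.2]]'

```text
time: 7.32
eef_pos: [0.4366, -0.1973, 0.166]
eef_rot: [-0.096, 0.995, 0.001, -0.002]
wrist_force: [0.9, 0.7, 0.8]
finger_gap: 0.0515
grasp_force: 0.0
```

>>> carry_out --rows '[[[0,0.5,-0.6],[0,0,0],0.2],[[0,1.2,-0.8],[0,0,0],0.2],[[0,2.2,-0.8],[0,0,0],0.2],[[0,3.0,-0.8],[0,0,0],0.2]]'

```text
time: 7.82
eef_pos: [0.4033, -0.0192, 0.2151]
eef_rot: [-0.096, 0.995, 0.0, 0.001]
wrist_force: [0.6, 0.4, 0.6]
finger_gap: 0.052
grasp_force: 0.0
```

Run:
```python
from h import *
s=st();im,d=bot.read_camera('side');C=cloud('side',d)
m=(np.hypot(C[...,0]-.44,C[...,1]+.204)<.03)
P=C[m]; print('max z',np.percentile(P[:,2],[98,99.5]))
for a in np.arange(.05,.13,.008):
    q=P[(P[:,2]>=a)&(P[:,2]<a+.008)]
    if len(q): print(round(a,3),len(q),(np.median(q,0)*1000).round(1))
cv2.imwrite('pics/s5.png',cv2.resize(im[210:300,140:260],None,fx=5,fy=5,interpolation=cv2.INTER_CUBIC))
ax=np.array([np.cos(np.radians(6.8)),np.sin(np.radians(6.8))]); hin=np.array([.522,.209])+.075*ax
print('hinge',hin,'handle',hin-.14*ax)
print(rel([*(hin-.14*ax),.2],down(6.8)),rel([*(hin-.14*ax),.2],down(186.8)),bot.observe()['qpos'].round(2))
```

```text
7.825 [ 0.4033 -0.0192  0.2151] gap 0.052 F 0.0 [0.6 0.4 0.6] y ang 101.03
max z [0.1272641  0.12919241]
0.05 291 [ 440.9 -211.5   54.3]
0.058 15 [ 442.4 -210.2   60.5]
0.066 14 [ 437.2 -213.5   71.9]
0.074 22 [ 440.3 -213.8   77.7]
0.082 21 [ 437.8 -213.7   85.8]
0.09 21 [ 438.6 -213.6   92.9]
0.098 27 [ 437.6 -213.5  101.1]
0.106 19 [ 442.4 -213.2  109.5]
0.114 23 [ 438.9 -213.5  117.4]
0.122 97 [ 437.7 -204.9  125.8]
hinge [0.59647241 0.2178803 ] handle [0.45745724 0.20130374]
(array([-1.619,  3.319,  0.258]), array([ 0.016, -0.018,  9.468])) (array([-1.619,  3.319,  0.258]), array([ 0.017,  0.016, -8.532])) [-0.2  -0.01  0.13  2.12 -0.    1.03  1.7 ]
```

View pics/s5.png

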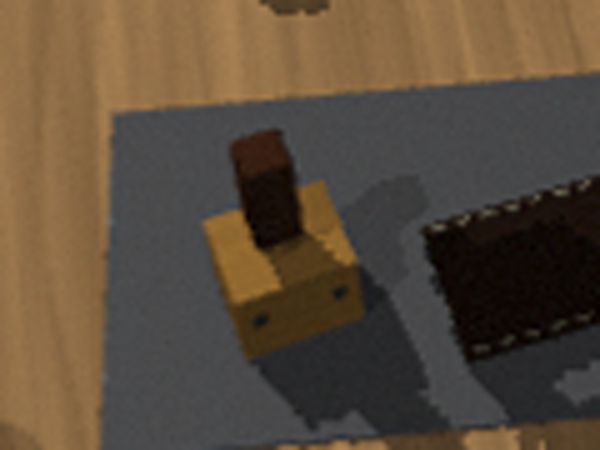

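The stamp stands in the block with its top at z 0.126 (expected 0.125), collar down. Next I go to the flap's bar.

>>> carry_out --rows '[[[-0.3,0.6,0],[0,0,1.0],0.2],[[-0.6,1.2,0],[0,0,2.0],0.2],[[-0.9,1.8,0],[0,0,3.0],0.2],[[-1.2,2.5,0],[0,0,4.0],0.2],[[-1.62,3.32,0.0],[0,0,5.0],0.2]]'

```text
time: 8.5
eef_pos: [0.4617, 0.1933, 0.2148]
eef_rot: [0.337, 0.941, -0.0, 0.0]
wrist_force: [0.8, -1.0, -0.4]
finger_gap: 0.0519
grasp_force: 0.0
```

>>> carry_out --rows '[[[0,0,0],[0,0,1.0],-0.2],[[0,0,0],[0,0,2.0],-0.2],[[0,0,0],[0,0,3.0],-0.2],[[0,0,0],[0,0,4.0],-0.2],[[0,0,0],[0,0,4.47],-0.2]]'

```text
time: 9.12
eef_pos: [0.4614, 0.1926, 0.2146]
eef_rot: [0.669, 0.744, -0.0, -0.0]
wrist_force: [-0.5, -0.7, 0.1]
finger_gap: 0.035
grasp_force: 0.0
```

Run:
```python
from h import *
s=st();print(rel([.4575,.2013,.103],down(6.8)),s['qpos'].round(2))
for n in('side',):
    im,d=bot.read_camera(n);p=proj(n,s['eef_pos'])[0];print(p)
    cv2.imwrite('pics/s6.png',cv2.resize(im[60:180,130:270],None,fx=5,fy=5,interpolation=cv2.INTER_CUBIC))
```

```text
9.125 [0.4614 0.1926 0.2146] gap 0.035 F 0.0 [-0.5 -0.7  0.1] y ang 6.09
(array([ 0.152, -0.049,  1.859]), array([-0.001,  0.   , -0.071])) [-0.54  0.17  0.07  1.93 -0.01  1.05 -0.36]
[178.91576147  98.31975975]
```

>>> carry_out --rows '[[[0.15,-0.05,0.6],[0,0,-0.07],-0.2],[[0.15,-0.05,1.2],[0,0,-0.07],-0.2],[[0.15,-0.05,1.6],[0,0,-0.07],-0.2],[[0.15,-0.05,1.87],[0,0,-0.07],-0.2],[[0.15,-0.05,1.87],[0,0,-0.07],-0.2]]'

```text
time: 9.8
eef_pos: [0.4569, 0.2011, 0.1016]
eef_rot: [0.663, 0.749, -0.001, -0.0]
wrist_force: [0.2, -0.7, -0.3]
finger_gap: 0.0352
grasp_force: 0.0
```

Run:
```python
from h import *
s=st();print(rel([.457,.2013,.102],down(6.8)))
im,d=bot.read_camera('side')
cv2.imwrite('pics/s6.png',cv2.resize(im[60:180,130:270],None,fx=5,fy=5,interpolation=cv2.INTER_CUBIC))
```

```text
9.8 [0.4569 0.2011 0.1016] gap 0.0352 F 0.0 [ 0.2 -0.7 -0.3] y ang 7.0
(array([ 0.004,  0.003, -0.006]), array([-0.011,  0.004,  0.02 ]))
```

View pics/s6.png

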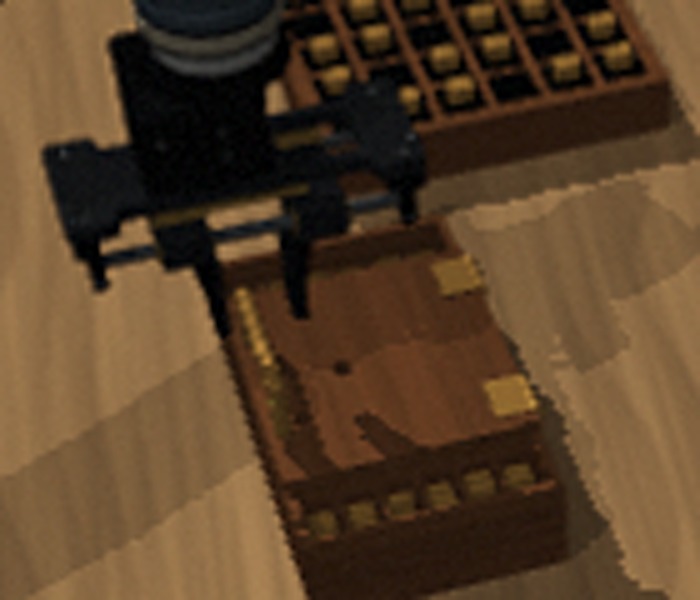

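The fingers straddle the bar: tips at crop (222,330) and (300,310), bar running from (240,290) to (280,440). I check where along the bar they are.

Run:
```python
from h import *
f=lambda u,v:[130+(u+.5)/5-.5,60+(v+.5)/5-.5]
print('tips',onz('side',[f(222,330),f(300,312)],.088))
print('bar ends',onz('side',[f(242,290),f(283,440)],.106))
print('proj TCP',proj('side',[[.457,.2013,.088],[.457,.2013,.104]]))
```

```text
tips [[0.43513014 0.2343622  0.088     ]
 [0.48098323 0.24035491 0.088     ]]
bar ends [[0.45016324 0.24536252 0.106     ]
 [0.45928699 0.11796425 0.106     ]]
proj TCP [[182.82399263 132.1629996 ]
 [182.12604041 127.93731868]]
```

Run:
```python
from h import *
s=st();im,d=bot.read_camera('side');C=cloud('side',d)
for (u,v) in [(222,320),(221,325),(298,300),(300,308),(290,260),(210,280),(298,315)]:
    p=int(round(130+u/5)),int(round(60+v/5)); print(p,im[p[1],p[0]],C[p[1],p[0]].round(4))
dark=(im.max(2)<45)&(C[...,2]>.08)&(C[...,2]<.2)&(abs(C[...,0]-.457)<.06)&(abs(C[...,1]-.2)<.06)
P=C[dark]; 
for a in np.arange(.08,.2,.01):
    q=P[(P[:,2]>=a)&(P[:,2]<a+.01)]
    for k in(q[q[:,0]<.457],q[q[:,0]>.457]):
        if len(k)>2: print(round(a,2),len(k),np.median(k,0).round(4))
```

```text
9.85 [0.4576 0.2015 0.1025] gap 0.0349 F 0.0 [ 0.6  0.5 -0.1] y ang 6.99
(174, 124) [1 0 0] [0.4369 0.1897 0.1324]
(174, 125) [2 0 0] [0.4365 0.182  0.1356]
(190, 120) [5 4 1] [0.4819 0.1936 0.1353]
(190, 122) [ 9  7 10] [0.4812 0.1977 0.1246]
(188, 112) [10  6  8] [0.4796 0.1907 0.1666]
(172, 116) [1 1 0] [0.4354 0.1898 0.1612]
(190, 123) [16 28 47] [0.4807 0.195  0.1234]
0.12 3 [0.4386 0.1871 0.1271]
0.12 4 [0.4795 0.1977 0.1271]
0.13 9 [0.4369 0.1872 0.1356]
0.13 13 [0.4792 0.1939 0.1353]
0.14 11 [0.4388 0.1889 0.1452]
0.14 9 [0.4804 0.1943 0.1453]
0.15 10 [0.4369 0.1869 0.1562]
0.15 14 [0.4836 0.1919 0.1543]
0.16 12 [0.437  0.1868 0.1657]
0.16 17 [0.4819 0.1938 0.1663]
0.17 10 [0.4354 0.1869 0.174 ]
0.17 18 [0.4824 0.1949 0.173 ]
0.18 3 [0.4842 0.1918 0.183 ]
0.19 4 [0.4341 0.1611 0.1992]
0.19 3 [0.4815 0.2013 0.1954]
```

Run:
```python
from h import *
print(bot.tip_extent, bot.observe()['eef_rot'])
im,d=bot.read_camera('side');C=cloud('side',d)
for x in(.437,.480):
  for z in(.085,.095,.105,.115,.125,.135):
    p=proj('side',[x,.192,z])[0].round().astype(int); print(x,z,p,im[p[1],p[0]],C[p[1],p[0]].round(3))
i2,d2=bot.read_camera('top');C2=cloud('top',d2);m=(abs(C2[...,2]-.105)<.008)&(abs(C2[...,0]-.456)<.02)&(abs(C2[...,1]-.2)<.06);print('bar',C2[m].mean(0),m.sum())
```

```text
0.014 [6.62695789e-01 7.48888392e-01 6.54908113e-04 1.96542123e-04]
0.437 0.085 [176 136] [ 49  80 108] [0.434 0.284 0.003]
0.437 0.095 [176 134] [25 47 70] [0.435 0.287 0.007]
0.437 0.105 [175 131] [29 46 69] [0.434 0.304 0.005]
0.437 0.115 [175 128] [15 26 42] [0.436 0.285 0.034]
0.437 0.125 [174 125] [0 0 0] [0.436 0.188 0.13 ]
0.437 0.135 [174 123] [3 0 0] [0.437 0.187 0.138]
0.48 0.085 [191 134] [26 51 90] [0.479 0.207 0.071]
0.48 0.095 [191 131] [26 47 80] [0.481 0.22  0.072]
0.48 0.105 [191 129] [24 45 77] [0.482 0.231 0.069]
0.48 0.115 [190 126] [26 46 77] [0.48  0.241 0.072]
0.48 0.125 [190 123] [18 30 48] [0.482 0.258 0.069]
0.48 0.135 [189 121] [7 2 0] [0.479 0.192 0.134]
bar [0.45777631 0.18077338 0.1075554 ] 81
```

The depth image puts the fingertips at z ≈ 0.125, well above the expected 0.088. Before trusting either number, I close the fingers here to see whether the bar is between them.

>>> carry_out --rows '[[[0,0,0],[0,0,0],-0.8],[[0,0,0],[0,0,0],-0.8],[[0,0,0],[0,0,0],-0.8],[[0,0,0],[0,0,0],-0.8]]' --grip_force 8

```text
time: 10.5
eef_pos: [0.4573, 0.2015, 0.1025]
eef_rot: [0.663, 0.749, 0.0, -0.0]
wrist_force: [-0.6, -0.2, -0.1]
finger_gap: 0.0104
grasp_force: 0.0
```

>>> carry_out --rows '[[[0,0,0],[0,0,0],-1],[[0,0,0],[0,0,0],-1],[[0,0,0],[0,0,0],-1]]'

```text
time: 10.88
eef_pos: [0.4574, 0.2015, 0.1024]
eef_rot: [0.663, 0.749, 0.0, -0.0]
wrist_force: [0.8, 0.0, 0.4]
finger_gap: 0.0006
grasp_force: 0.0
```

Run:
```python
from h import *
s=st();im,d=bot.read_camera('side');C=cloud('side',d)
m=(im.max(2)<20)&(C[...,2]>.08)&(C[...,2]<.16)&(abs(C[...,0]-.457)<.06)&(abs(C[...,1]-.2)<.03); print(m.sum(),np.percentile(C[m],[2,50,98],axis=0).round(3))
cv2.imwrite('pics/s7.png',cv2.resize(im[80:160,140:240],None,fx=6,fy=6,interpolation=cv2.INTER_CUBIC))
```

```text
10.875 [0.4574 0.2015 0.1024] gap 0.0006 F 0.0 [0.8 0.  0.4] y ang 6.98
63 [[0.45  0.186 0.126]
 [0.459 0.192 0.145]
 [0.468 0.2   0.159]]
```

The fingers closed to zero above the bar, so the image is right: the true tips are at eef z + 22 mm, 36 mm higher than stated. I open, go 36 mm lower and grip.

>>> carry_out --rows '[[[0,0,-0.1],[0,0,0],-0.2],[[0,0,-0.1],[0,0,0],-0.2],[[0,0,0],[0,0,0],-0.2],[[0,0,0],[0,0,0],-0.2],[[0,0,0.2],[0,0,0],-0.2]]'

```text
time: 11.55
eef_pos: [0.458, 0.2018, 0.0905]
eef_rot: [0.663, 0.749, 0.001, 0.0]
wrist_force: [0.2, -0.5, -0.4]
finger_gap: 0.0335
grasp_force: 0.0
```

>>> carry_out --rows '[[[0,0,0.2],[0,0,0],-0.2],[[0,0,0.4],[0,0,0],-0.2],[[0,0,0.4],[0,0,0],-0.2]]'

```text
time: 11.92
eef_pos: [0.4564, 0.201, 0.065]
eef_rot: [0.663, 0.749, -0.001, -0.001]
wrist_force: [-0.3, 0.2, 1.0]
finger_gap: 0.0347
grasp_force: 0.0
```

>>> carry_out --rows '[[[0,0,0],[0,0,0],-0.9],[[0,0,0],[0,0,0],-0.9],[[0,0,0],[0,0,0],-0.9],[[0,0,0],[0,0,0],-0.9],[[0,0,0],[0,0,0],-0.9]]' --grip_force 12

```text
time: 12.55
eef_pos: [0.4544, 0.2012, 0.0664]
eef_rot: [0.663, 0.749, -0.002, -0.002]
wrist_force: [-6.3, -0.2, 5.9]
finger_gap: 0.0093
grasp_force: 12.0
```

Run:
```python
from h import *
s=st();im,d=bot.read_camera('side');C=cloud('side',d)
m=(im.max(2)<20)&(C[...,2]>.076)&(C[...,2]<.16)&(abs(C[...,0]-.457)<.06)&(abs(C[...,1]-.2)<.03); print(m.sum(),np.percentile(C[m],[2,50,98],axis=0).round(3))
```

```text
12.55 [0.4544 0.2012 0.0664] gap 0.0093 F 12.0 [-6.3 -0.2  5.9] y ang 7.01
96 [[0.442 0.185 0.091]
 [0.462 0.19  0.123]
 [0.473 0.206 0.143]]
```

The bar is gripped (gap 9.3 mm). I swing the flap along its arc, first half.

>>> carry_out --rows '[[[0,0.12,-0.4],[0,0,0],-0.9],[[0,0.34,-0.76],[0,0,0],-0.9],[[0,0.62,-1.07],[0,0,0],-0.9],[[0,0.955,-1.34],[0,0,0],-0.9],[[0,1.33,-1.54],[0,0,0],-0.9]]' --grip_force 16

```text
time: 13.22
eef_pos: [0.5342, 0.2108, 0.1605]
eef_rot: [0.662, 0.749, -0.002, -0.002]
wrist_force: [-4.0, 0.0, 4.2]
finger_gap: 0.0093
grasp_force: 16.0
```

Run:
```python
from h import *
s=st();im,d=bot.read_camera('side')
cv2.imwrite('pics/s8.png',cv2.resize(im[50:170,130:270],None,fx=5,fy=5,interpolation=cv2.INTER_CUBIC))
```

```text
13.225 [0.5342 0.2108 0.1605] gap 0.0093 F 16.0 [-4.   0.   4.2] y ang 7.02
```

View pics/s8.png

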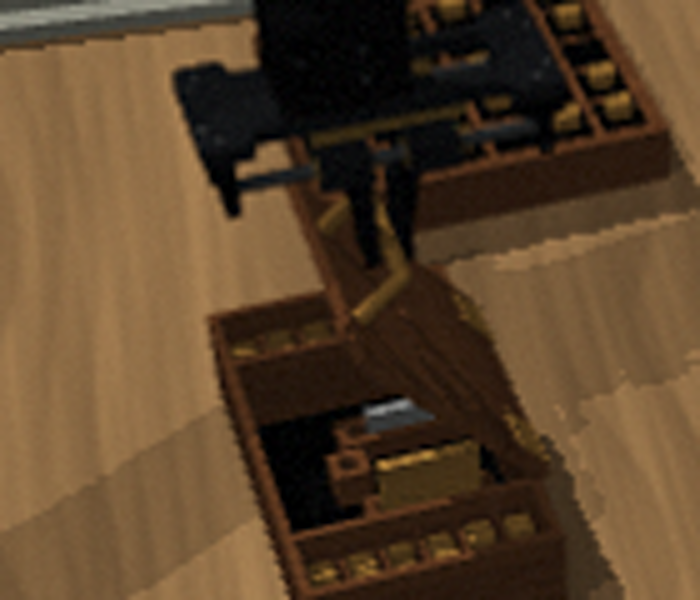

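The flap is about halfway up. Inside, the brass plate stands in the near slot at crop (430,470) and the steel blank in the far slot at (400,415). I swing on to about 100°.

>>> carry_out --rows '[[[0,0.4,-0.13],[0,0,0],-0.9],[[0,0.82,-0.195],[0,0,0],-0.9],[[0,1.25,-0.18],[0,0,0],-0.9],[[0,1.66,-0.095],[0,0,0],-0.9],[[0,2.06,0.06],[0,0,0],-0.9]]'

```text
time: 13.9
eef_pos: [0.6597, 0.2258, 0.1556]
eef_rot: [0.663, 0.749, -0.0, -0.0]
wrist_force: [-1.7, -0.8, 0.5]
finger_gap: 0.0091
grasp_force: 16.0
```

Run:
```python
from h import *
s=st();im,d=bot.read_camera('side');C=cloud('side',d); cv2.imwrite('pics/side9.png',im); np.save('side9.npy',d)
m=(C[...,2]>.09)&(C[...,2]<.22)&(C[...,0]>.5)&(C[...,0]<.7)&(C[...,1]>.13)&(C[...,1]<.28)&(im[...,2].astype(int)-im[...,0]>12)
ax=np.array([np.cos(np.radians(6.8)),np.sin(np.radians(6.8))]); hin=np.array([.5965,.2179]); P=C[m]
a=(P[:,:2]-hin)@ax
for z in np.arange(.09,.22,.015):
    k=(P[:,2]>=z)&(P[:,2]<z+.015)
    if k.sum()>3: print(z.round(3),k.sum(),np.percentile(a[k],[5,50,95]).round(3))
```

```text
13.9 [0.6597 0.2258 0.1556] gap 0.0091 F 16.0 [-1.7 -0.8  0.5] y ang 6.97
0.09 94 [0.002 0.005 0.009]
0.105 95 [0.006 0.008 0.012]
0.12 98 [0.008 0.01  0.015]
0.135 96 [0.011 0.013 0.018]
0.15 102 [0.014 0.016 0.019]
0.165 109 [0.017 0.019 0.025]
0.18 127 [0.02  0.022 0.062]
0.195 226 [0.023 0.029 0.066]
0.21 26 [0.025 0.029 0.06 ]
```

The flap stands at about 1.75 rad. I release the bar with a small opening and go up.

>>> carry_out --rows '[[[0,0,0],[0,0,0],-0.58],[[0,0,0],[0,0,0],-0.58],[[0,0,0],[0,0,0],-0.58],[[0,0,-0.4],[0,0,0],-0.58],[[0,0,-1.0],[0,0,0],-0.58]]'

```text
time: 14.58
eef_pos: [0.6578, 0.226, 0.2149]
eef_rot: [0.663, 0.749, -0.001, -0.001]
wrist_force: [0.6, 0.9, 0.0]
finger_gap: 0.0183
grasp_force: 0.0
```

Run:
```python
from h import *
st();im=cv2.imread('pics/side9.png');C=cloud('side',np.load('side9.npy'));hsv=cv2.cvtColor(im,cv2.COLOR_BGR2HSV)
ax=np.array([np.cos(np.radians(6.8)),np.sin(np.radians(6.8))]);ay=np.array([-ax[1],ax[0]]); c=np.array([.522,.209])
L=np.dstack([(C[...,:2]-c)@ax,(C[...,:2]-c)@ay,C[...,2]])
ys=(hsv[...,1]>110)&(hsv[...,0]>17)&(hsv[...,0]<30)
m=ys&(abs(L[...,1]+.038)<.02)&(abs(L[...,0]-.02)<.05)&(L[...,2]>.02); P=L[m]; print('plate',m.sum(),np.percentile(P,[3,50,97],axis=0).round(4))
t=P[P[:,2]>.056]; print('top',len(t),np.percentile(t,[3,50,97],axis=0).round(4))
p=c+ax*.02-ay*.035; print('plate nominal',p); print(rel([*p,.2],down(96.8)))
cv2.imwrite('pics/s9.png',cv2.resize(im[60:180,140:260],None,fx=5,fy=5,interpolation=cv2.INTER_CUBIC))
```

```text
14.575 [0.6578 0.226  0.2149] gap 0.0183 F 0.0 [0.6 0.9 0. ] y ang 7.0
plate 85 [[-0.0105 -0.0436  0.0308]
 [ 0.0175 -0.0377  0.0497]
 [ 0.0467 -0.0315  0.0637]]
top 29 [[-0.0094 -0.0416  0.057 ]
 [ 0.0262 -0.037   0.0598]
 [ 0.0468 -0.0301  0.0641]]
plate nominal [0.54600345 0.17661429]
(array([-0.59 , -1.949,  0.254]), array([-0.017, -0.012, -8.979]))
```

View pics/s9.png

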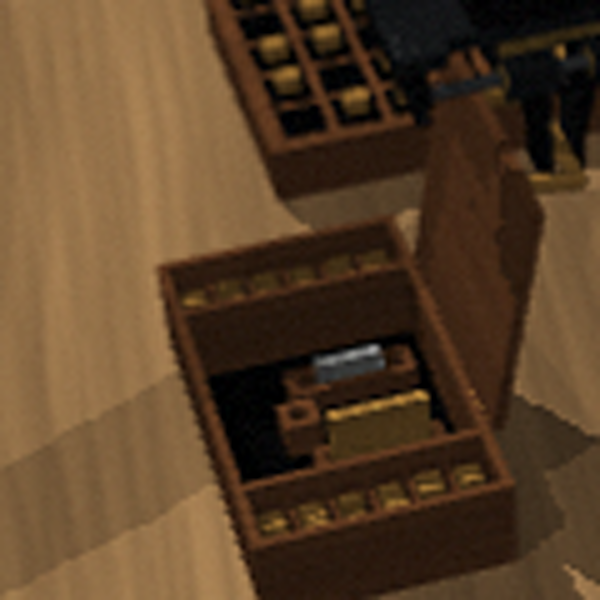

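The flap stands open. The brass plate is in the near slot, top edge at crop (380,405), at case (18,-36) as nominal. I go up and over to it, turning the tool.

>>> carry_out --rows '[[[0,0,-0.6],[0,0,0],-0.31],[[0,0,-0.7],[0,0,-1],-0.31],[[-0.2,-0.6,-0.7],[0,0,-2],-0.31],[[-0.35,-1.2,-0.7],[0,0,-3],-0.31],[[-0.59,-1.95,-0.7],[0,0,-4],-0.31]]'

```text
time: 15.2
eef_pos: [0.5459, 0.1767, 0.2574]
eef_rot: [0.364, 0.932, 0.0, 0.0]
wrist_force: [0.2, -0.3, 0.8]
finger_gap: 0.0298
grasp_force: 0.0
```

>>> carry_out --rows '[[[0,0,0],[0,0,-1],-0.31],[[0,0,0],[0,0,-2],-0.31],[[0,0,0],[0,0,-3],-0.31],[[0,0,0],[0,0,-4],-0.31],[[0,0,0],[0,0,-5],-0.31]]'

```text
time: 15.82
eef_pos: [0.5468, 0.1768, 0.2576]
eef_rot: [-0.064, 0.998, -0.0, 0.0]
wrist_force: [-0.6, -0.9, -0.1]
finger_gap: 0.0299
grasp_force: 0.0
```

Run:
```python
from h import *
st();print(rel([.546,.1766,.12],down(96.8)))
```

```text
15.825 [0.5468 0.1768 0.2576] gap 0.0299 F 0.0 [-0.6 -0.9 -0.1] y ang 97.32
(array([ 1.400e-02, -1.000e-03,  2.293e+00]), array([-0.   ,  0.001,  0.052]))
```

>>> carry_out --rows '[[[0.01,0,0.8],[0,0,0.05],-0.31],[[0.01,0,1.6],[0,0,0.05],-0.31],[[0.01,0,2.4],[0,0,0.05],-0.31],[[0.01,0,3.1],[0,0,0.05],-0.31],[[0.01,0,3.3],[0,0,0.05],-0.31]]'

```text
time: 16.45
eef_pos: [0.5447, 0.1761, 0.0572]
eef_rot: [-0.057, 0.998, -0.001, -0.002]
wrist_force: [0.7, 1.1, -0.3]
finger_gap: 0.0301
grasp_force: 0.0
```

Run:
```python
from h import *
st();print(rel([.546,.1766,.012],down(96.8)))
im,d=bot.read_camera('side');cv2.imwrite('pics/s10.png',cv2.resize(im[80:170,150:260],None,fx=6,fy=6,interpolation=cv2.INTER_CUBIC))
i2,d2=bot.read_camera('top');cv2.imwrite('pics/t10.png',i2)
for n,i,dd in(('side',im,d),('top',i2,d2)):
    C=cloud(n,dd); m=(i.max(2)<30)&(np.hypot(C[...,0]-.546,C[...,1]-.1766)<.06)&(C[...,2]>.06)&(C[...,2]<.3)
    print(n,m.sum(),np.percentile(C[m],[2,50,98],axis=0).round(3) if m.any() else '')
```

```text
16.45 [0.5447 0.1761 0.0572] gap 0.0301 F 0.0 [ 0.7  1.1 -0.3] y ang 96.5
(array([-0.026,  0.007,  0.753]), array([-0.007, -0.026, -0.03 ]))
side 967 [[0.509 0.122 0.089]
 [0.544 0.137 0.239]
 [0.583 0.207 0.294]]
top 448 [[0.513 0.123 0.197]
 [0.546 0.134 0.249]
 [0.582 0.161 0.259]]
```

>>> carry_out --rows '[[[0,0,0.2],[0,0,0],-0.31],[[0,0,0.4],[0,0,0],-0.31],[[0,0,0.6],[0,0,0],-0.31],[[0,0,0.6],[0,0,0],-0.31]]'

```text
time: 17.05
eef_pos: [0.546, 0.1764, 0.0222]
eef_rot: [-0.057, 0.998, -0.0, -0.001]
wrist_force: [0.8, -0.1, -0.5]
finger_gap: 0.0303
grasp_force: 0.0
```

Run:
```python
from h import *
st();print(rel([.546,.1766,.012],down(96.8)))
im,d=bot.read_camera('side');cv2.imwrite('pics/s10.png',cv2.resize(im[70:170,150:260],None,fx=6,fy=6,interpolation=cv2.INTER_CUBIC))
```

```text
17.05 [0.546  0.1764 0.0222] gap 0.0303 F 0.0 [ 0.8 -0.1 -0.5] y ang 96.48
(array([-0.001,  0.003,  0.169]), array([-0.003, -0.012, -0.032]))
```

View pics/s10.png

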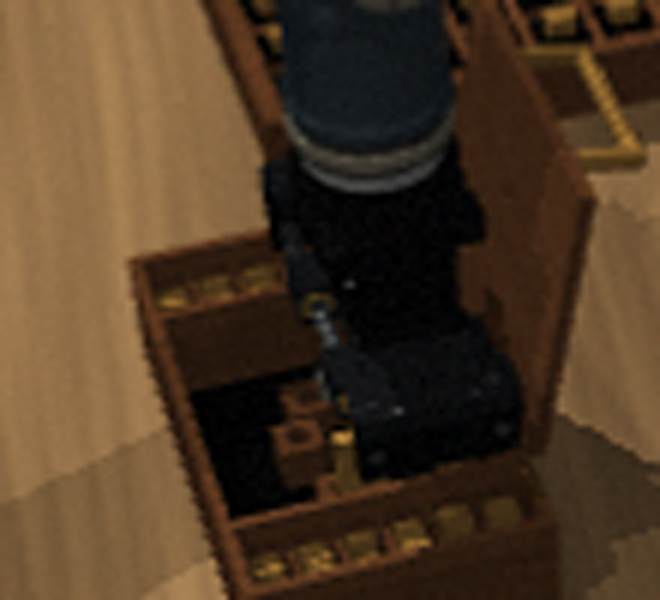

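The gripper straddles the plate with the flap clear behind it. I have now viewed 12 pictures, over the limit of 10, so from here I measure by numbers only. I go slightly lower and grip.

>>> carry_out --rows '[[[0,0,0.07],[0,0,0.0],-0.31],[[0,0,0.13],[0,0,0.0],-0.31],[[0,0,0.13],[0,0,0.0],-0.9],[[0,0,0.13],[0,0,0],-0.9],[[0,0,0.13],[0,0,0],-0.9]]' --grip_force 30

```text
time: 17.73
eef_pos: [0.5469, 0.1768, 0.0156]
eef_rot: [-0.056, 0.998, 0.0, 0.0]
wrist_force: [-0.2, 0.5, -0.0]
finger_gap: 0.0086
grasp_force: 0.1
```

>>> carry_out --rows '[[[0,0,0],[0,0,0],-0.95],[[0,0,0],[0,0,0],-0.95],[[0,0,0],[0,0,0],-0.95]]'

```text
time: 18.1
eef_pos: [0.5469, 0.1769, 0.0156]
eef_rot: [-0.057, 0.998, 0.0, 0.0]
wrist_force: [-0.0, 0.3, 0.6]
finger_gap: 0.0075
grasp_force: 30.0
```

>>> carry_out --rows '[[[0,0,-0.3],[0,0,0],-0.95],[[0,0,-0.8],[0,0,0],-0.95],[[0,0,-1.4],[0,0,0],-0.95],[[0,0,-2.0],[0,0,0],-0.95],[[0,0,-2.4],[0,0,0],-0.95]]'

```text
time: 18.73
eef_pos: [0.5472, 0.1769, 0.1623]
eef_rot: [-0.056, 0.998, 0.0, 0.001]
wrist_force: [0.7, -0.3, -1.4]
finger_gap: 0.008
grasp_force: 30.0
```

Run:
```python
from h import *
st();print(rel([.572,-.2115,.16],down(97)))
im,d=bot.read_camera('side');C=cloud('side',d);hsv=cv2.cvtColor(im,cv2.COLOR_BGR2HSV)
m=(hsv[...,1]>110)&(hsv[...,0]>17)&(hsv[...,0]<30)&(abs(C[...,0]-.546)<.05)&(abs(C[...,1]-.172)<.03)&(C[...,2]>.09)&(C[...,2]<.25)
print('held plate',m.sum(),np.percentile(C[m],[2,50,98],axis=0).round(4) if m.any() else '')
```

```text
18.725 [0.5472 0.1769 0.1623] gap 0.008 F 30.0 [ 0.7 -0.3 -1.4] y ang 96.47
(array([ 0.32 , -6.478,  0.033]), array([ 0.003,  0.015, -0.053]))
held plate 75 [[0.5158 0.1647 0.1585]
 [0.5299 0.1707 0.1737]
 [0.5683 0.1759 0.205 ]]
```

>>> carry_out --rows '[[[0.04,-0.7,0],[0,0,0],-0.95],[[0.08,-1.6,0],[0,0,0],-0.95],[[0.12,-2.5,0],[0,0,0],-0.95],[[0.16,-3.4,0],[0,0,0],-0.95],[[0.2,-4.3,0],[0,0,-0.05],-0.95]]'

```text
time: 19.4
eef_pos: [0.5635, -0.0826, 0.1595]
eef_rot: [-0.061, 0.998, 0.0, -0.0]
wrist_force: [0.2, 0.2, -1.8]
finger_gap: 0.008
grasp_force: 30.0
```

>>> carry_out --rows '[[[0.05,-0.8,0],[0,0,0],-0.95],[[0.09,-1.5,0],[0,0,0],-0.95],[[0.12,-2.0,0],[0,0,0],-0.95],[[0.12,-2.18,0],[0,0,0],-0.95],[[0.12,-2.18,0.2],[0,0,0],-0.95]]'

```text
time: 20.02
eef_pos: [0.5734, -0.2116, 0.1477]
eef_rot: [-0.061, 0.998, -0.0, 0.001]
wrist_force: [0.1, 0.6, -0.7]
finger_gap: 0.0078
grasp_force: 30.0
```

```bash
cat > fin.py <<'E'
from h import *
s=st();print(rel([.572,-.2115,.1326],down(97)))
im,d=bot.read_camera('side');C=cloud('side',d);hsv=cv2.cvtColor(im,cv2.COLOR_BGR2HSV); e=s['eef_pos']
m=(hsv[...,1]>110)&(hsv[...,0]>15)&(hsv[...,0]<30)&(np.hypot(C[...,0]-e[0],C[...,1]-e[1])<.045)&(C[...,2]>.09)&(C[...,2]<.25)
P=C[m];print('plate',m.sum(),np.percentile(P,[2,50,98],axis=0).round(4)); f=P[P[:,2]<.165]; print('yaw',np.degrees(np.arctan(np.polyfit(f[:,0],f[:,1],1)[0])).round(1),'x mid',(f[:,0].min()+f[:,0].max())/2)
def box(n,lo,hi,t):
    q=C[((C>lo)&(C<hi)).all(2)]; print(n,len(q),np.percentile(q,[2,50,98],axis=0).round(3).tolist() if len(q) else '')
box('stamp',[.41,-.235,.057],[.47,-.18,.135],0); box('flap',[.57,.13,.1],[.68,.3,.22],0); box('blank',[.5,.23,.028],[.57,.26,.05],0)
box('tin',[.6,-.15,.02],[.85,.1,.05],0); box('spacer',[.4,-.1,.012],[.5,.05,.04],0)
for n,c in(('top',cv2.imread('pics/top0.png')),('side',cv2.imread('pics/side0.png'))): 
    j=bot.read_camera(n)[0]; D=cv2.absdiff(j,c).max(2)
    for w,b in dict(tin=dict(top=(212,148,240,176),side=(275,176,304,204)),spacer=dict(top=(216,242,234,262),side=(186,194,208,212)),driver=dict(top=(276,120,294,178),side=(286,232,356,254))).items():
        q=b[n]; print(n,w,'changed px',(D[q[1]:q[3],q[0]:q[2]]>35).sum())
E
python3 fin.py
```

```text
20.025 [ 0.5734 -0.2116  0.1477] gap 0.0078 F 30.0 [ 0.1  0.6 -0.7] y ang 96.95
(array([0.023, 0.004, 0.251]), array([-0.001,  0.011, -0.005]))
plate 127 [[ 0.54   -0.221   0.1456]
 [ 0.5481 -0.2186  0.1713]
 [ 0.5584 -0.2113  0.2187]]
yaw -1.9 x mid 0.5494284513154439
stamp 284 [[0.421, -0.217, 0.057], [0.439, -0.212, 0.107], [0.456, -0.192, 0.128]]
flap 0 
blank 71 [[0.505, 0.233, 0.028], [0.534, 0.243, 0.035], [0.558, 0.25, 0.043]]
tin 342 [[0.689, -0.044, 0.021], [0.715, -0.022, 0.035], [0.741, 0.008, 0.04]]
spacer 75 [[0.446, -0.014, 0.013], [0.46, -0.006, 0.02], [0.473, 0.006, 0.025]]
top tin changed px 104
top spacer changed px 57
top driver changed px 12
side tin changed px 163
side spacer changed px 48
side driver changed px 0
```

>>> carry_out --rows '[[[0.0,0,0.12],[0,0,0],-0.95],[[0.0,0,0.25],[0,0,0],-0.95],[[0.0,0,0.25],[0,0,0],-0.95],[[0.0,0,0.25],[0,0,0],-0.95]]'

```text
time: 20.68
eef_pos: [0.5728, -0.2117, 0.1324]
eef_rot: [-0.061, 0.998, 0.0, 0.0]
wrist_force: [-0.1, 0.3, -1.9]
finger_gap: 0.0076
grasp_force: 30.0
```

```bash
python3 fin.py
python3 - <<'E'
from h import *
for n in('top','side'):
    im,d=bot.read_camera(n); d0=np.load(n+'0.npy')
    for k,dd in(('before',d0),('now',d)):
        C=cloud(n,dd)
        for w,lo,hi in(('tin',[.66,-.07,.025],[.77,.03,.05]),('spacer',[.43,-.04,.012],[.49,.03,.04]),('blank',[.5,.2,.03],[.6,.28,.05]),('flap',[.56,.1,.085],[.70,.33,.23]),('stamp',[.41,-.235,.115],[.47,-.17,.135]),('driver',[.67,-.2,.008],[.86,-.13,.05])):
            q=C[((C>lo)&(C<hi)).all(2)]; print(n,k,w,len(q),np.median(q,0).round(4) if len(q) else '')
E
```

```text
20.675 [ 0.5728 -0.2117  0.1324] gap 0.0076 F 30.0 [-0.1  0.3 -1.9] y ang 96.98
(array([ 0.014,  0.004, -0.003]), array([ 0.   ,  0.   , -0.002]))
plate 142 [[ 0.5377 -0.2505  0.1302]
 [ 0.5471 -0.2185  0.1604]
 [ 0.5578 -0.2061  0.2456]]
yaw 1.4 x mid 0.5490103242512235
stamp 285 [[0.422, -0.226, 0.057], [0.439, -0.212, 0.107], [0.455, -0.192, 0.128]]
flap 23 [[0.612, 0.266, 0.194], [0.618, 0.288, 0.208], [0.66, 0.299, 0.21]]
blank 41 [[0.507, 0.232, 0.028], [0.528, 0.242, 0.035], [0.542, 0.249, 0.042]]
tin 340 [[0.689, -0.044, 0.021], [0.715, -0.022, 0.035], [0.741, 0.008, 0.039]]
spacer 76 [[0.445, -0.014, 0.013], [0.46, -0.006, 0.021], [0.473, 0.005, 0.025]]
top tin changed px 115
top spacer changed px 55
top driver changed px 6
side tin changed px 170
side spacer changed px 48
side driver changed px 0
top before tin 298 [ 0.7145 -0.0149  0.0353]
top before spacer 67 [ 0.46   -0.004   0.0204]
top before blank 0 
top before flap 0 
top before stamp 0 
top before driver 180 [ 0.7644 -0.1907  0.022 ]
top now tin 298 [ 0.7146 -0.0152  0.0352]
top now spacer 66 [ 0.4599 -0.004   0.0202]
top now blank 127 [0.5438 0.2427 0.0374]
top now flap 1936 [0.6159 0.2197 0.1712]
top now stamp 0 
top now driver 180 [ 0.7651 -0.1906  0.022 ]
side before tin 307 [ 0.7154 -0.0202  0.0354]
side before spacer 78 [ 0.4593 -0.0056  0.0196]
side before blank 0 
side before flap 0 
side before stamp 0 
side before driver 183 [ 0.7531 -0.192   0.0228]
side now tin 301 [ 0.715  -0.0192  0.0354]
side now spacer 74 [ 0.4602 -0.0061  0.0201]
side now blank 46 [0.5196 0.2406 0.0357]
side now flap 25 [0.6172 0.2899 0.2063]
side now stamp 119 [ 0.4387 -0.2076  0.1255]
side now driver 182 [ 0.7512 -0.1914  0.0216]
```

Everything is in place: bystanders unmoved, flap open, stamp standing, and the plate's underside about 0.127 m up over the pad's middle. I hand in.

```bash
python3 -c "
from station import bot
print(bot.finish_job())"
```

```text
the job is handed in; nothing more can be done
None
```

I handed the job in at about 21 s with the stamp in the block, the flap open and the larger plate held about 12 cm above the pad's middle. The small plate and bystanders were left in place. I viewed 12 pictures against the limit of 10.

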